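# Wake the counter scanner and present a carton's bar code to its window

## Task

The tall green carton in the cardboard delivery tray has its bar code printed on its underside. First press the counter scanner's orange wake key fully down and let it spring back, then pick the carton up and carry it over the wooden tester display without disturbing anything on the display or in the tray. Present the carton to the scanner and finish while still holding it there in the gripper: upright and still over the middle of the dark red window, its long sides parallel to the window's long sides, its base about 2 cm above the glass, without the carton ever touching the scanner.

Things in the scene. Friction and masses are not known exactly. Their poses are not given: they have to be found in the camera images.
- carton: Tall dark green folded carton with orange flowers and small white label panels, 34 x 52 x 112 mm (its x, y, z), standing upright on the floor of the cardboard tray, 0.08 to 0.16 kg. Origin: centre of its underside; z up, x across the narrow 34 mm, y along the 52 mm. Grip it across the 34 mm, near its top.
- scanner: Fixed cordless counter scanner, a flat black box with a grey top plate, 150 x 150 x 44 mm (to the top plate). Origin: centre of its underside; z up, x from the side with the wake key towards the side with the window, y along the window's long side. It stands to the left or to the right of the display, the tray on the other side.
- window (a point): Centre of the dark red glass that faces up in the scanner's top plate, on the glass, 45 mm above the work surface; axes as the scanner's. The glass is 66 mm (x) by 88 mm (y), framed by a black bezel 7 mm wide that rises 4 mm above the glass. A red line runs along y through its middle.
- wake_key (a joint): Orange round spring push key in the scanner's top plate, slides straight down: 0 m released, 0.006 m fully down; needs about 5 N at the bottom and springs back by itself.
- wake_key_top (a point): Centre of the top face of the orange wake key, 24 mm across, 56 mm above the work surface when released, 68 mm from the window's centre towards the scanner's -x; moves with the key.
- tray: Fixed open delivery tray of plain brown cardboard, 220 x 160 x 34 mm (its x, y, z), walls and floor 4 mm thick. Origin: centre of its underside. The green carton stands towards its -x end, a dark carton and a soap bar at its +x end.
- display: Fixed wooden two-step tester display, 260 x 180 mm (its x, y), between tray and scanner. Origin: centre of its underside. The front step (its -x half) is 22 mm high, the rear step (+x half) 54 mm, with a small lip on each front edge; with the testers on it its highest point is 155 mm above the work surface.
- dropper: Amber dropper bottle with a black bulb, 36 mm across, 100 mm tall, loose on the display's rear step; leave alone. Origin: centre of its underside.
- candle: White candle in a glass, 70 mm across, 78 mm tall, loose on the display's rear step; leave alone. Origin: centre of its underside.
- pink_jar: Pink cream jar with a wooden lid, 68 mm across, 58 mm tall, loose on the display's front step; leave alone. Origin: centre of its underside.
- white_jar: White cream jar with a wooden lid, 64 mm across, 52 mm tall, loose on the display's front step; leave alone. Origin: centre of its underside.
- dark_carton: Black carton with a pink flower, 26 x 34 x 100 mm, standing loose in the tray; leave alone. Origin: centre of its underside.
- soap: Wrapped soap bar with a purple and white band, 53 x 78 x 26 mm, lying loose in the tray; leave alone. Origin: centre of its underside.
There are look-alikes about, which are no part of the job. What is shaped like the carton but turquoise or yellow is not meant.

How it is judged (in metres and radians):
On the way, in this order (a step that is already met when the one before it is completed fails the run):
1. the wake key is pressed fully down (value of joint wake_key above 0.0048 m), for 0.02 s.
2. the wake key is let go and has sprung back (value of joint wake_key below 0.0012 m), for 0.1 s.
3. the held carton passes over the tester display (contact force between the fingers and carton above 1 N and y of carton in the frame of display between -0.09 and 0.09 m and x of carton in the frame of display between -0.15 and 0.15 m and z of carton in the frame of display above 0.06 m), for 0.05 s.
At the end, for the whole second after the job is handed in: Gripper holds the carton still, within 7 deg of upright, base centre within 11 mm of the window centre, long side within 10 deg of the window's, base 9 to 31 mm above the glass, not touching the scanner; key up; the rest on display and in tray upright within 20 mm of its start (contact force between the fingers and carton above 1 N and contact force between carton and scanner below 0.05 N and horizontal distance between carton and window below 0.011 m and z of carton in the frame of window between 0.009 and 0.031 m and angle between the y axis of carton and the y axis of scanner, either way round below 0.17 rad and angle between carton's own z axis and vertical below 0.12 rad and linear speed of carton below 0.02 m/s and angular speed of carton below 0.15 rad/s and value of joint wake_key below 0.0012 m and not (distance of any of dropper, candle, pink_jar, white_jar, dark_carton, soap from where it was at the start of the episode above 0.02 m or angle between any of dropper, candle, pink_jar, white_jar, dark_carton, soap's own z axis and vertical above 0.3 rad)); the arm keeps its last pose, push and grip.
It fails at once if the carton touches the scanner (contact force between carton and scanner above 0.3 N).
It fails at once if something on the display or in the tray is moved more than 20 mm or tipped (distance of any of dropper, candle, pink_jar, white_jar, dark_carton, soap from where it was at the start of the episode above 0.02 m or angle between any of dropper, candle, pink_jar, white_jar, dark_carton, soap's own z axis and vertical above 0.3 rad).
It also fails if it takes over 64 s, if anything falls off the work surface, if the arm or the gripper's body presses on something with over 40 N, if the wrist force passes 120 N, or if a joint passes its speed limit or range.

## Robot

A 6-joint arm with a two-finger parallel gripper is mounted at the origin on a cart in front of the work surface, level with it; the furniture and walls round the work are solid. World frame = base frame: x ahead of the robot, y to its left, z up, the work surface at z = 0. Lengths are in mm, angles in degrees, forces in N, time in s.
With the tool pointing down it reaches from about 300 to 850 mm from the base axis. Payload 4.2 kg.
Tool frame: the origin (TCP) lies midway between the tips of the shut fingers; the grasp point (between the pads) lies 19 mm behind it (env.grasp_offset is the distance from the TCP to the grasp point, in mm); z points along the fingers, y is the line along which they close (so a half turn about z gives the same grasp; the last joint's range is limited). The gripper opens to 91 mm and grips with 3 to 60 N. Pads are 32 mm wide; open, the fingers measure 118 mm over their backs; the gripper's body (76 mm by 178 mm) begins 60 mm behind the grasp point.
Start: joints at [-69.901, 18.312, 89.639, -0, 72.044, -1.146], TCP at [208.363, -535.94, 183.676] pointing down, gripper open.
Joint ranges: [-177.97, 177.97], [-48.28, 115.42], [12.27, 149.76], [-77.06, 257.06], [2.81, 150.46], [-146.56, 146.56]. Speed limits (degrees/s): [147.25, 147.25, 180, 180, 180, 180].

## Interface

Orientations are given as [roll, pitch, yaw] about the fixed x, y, z axes, in that order (R = Rz(yaw) Ry(pitch) Rx(roll)).
In Python, from workcell import env, optics gives the robot as it stands. The module is installed in compiled form; this text tells all that it offers.
- The arm moves only by the tool send_rows, never from a script. Its argument "targets" is a list that holds one entry, the list of rows, each a list of 7 numbers: the turn, a rotation vector about the world's x, y, z scaled (see below), then the shift along the world's x, y, z scaled (see below), then the closure, from -1 (fully open) to 1 (shut). In form: [[[rx, ry, rz, x, y, z, gripper], ...]]. A call has 1 to 12 rows; each row shifts and turns the commanded pose from where the row before left it; what a row does not reach is not made up. The controller multiplies each number of a shift by 0.2 m and each number of a turn by pi/2 rad. A row lasts 1/10 s, in which the tool goes at most 50 mm and 8.59 degrees, less where a joint would pass 70% of its speed; a pose out of reach is approached as far as the arm can. A call with a number of a shift or a turn outside -1 to 1 is refused whole. A call with a gripper value outside its range is refused whole. The fingers move at their own pace and stop on an object; "grip_force" is the grip in N (left out, the last holds). Time passes only in rows, so rows that do not move let the fingers close. It gives the time, the measured TCP pose, the force, the opening and the grip force at its end, in the units of the state.
- env.state(): the state, without advancing time (a new reading comes with each control period).
- optics.grab_frame(name): name is "side" or "top" or "wrist"; returns (picture, depth): 420x560x3 uint8, red, green, blue; 420x560 float32, mm along the optical axis (not along the pixel's ray), 0 where there is no reading.
- optics.camera_info(name): a dict with "camera_matrix" (3x3 intrinsics, pixels), "R" (3x3) and "t" (3): a world point X has camera coordinates R X + t; the wrist camera has in their place "mount" (4x4, takes a point from camera to tool coordinates, whose origin is the TCP and whose axes are the flange's). Camera axes: x right, y down, z forward; pixel columns grow to the right and rows downward; lengths in mm; the calibration is good to about 2 mm. The wrist camera is an equidistant fisheye: a pixel r from the principal point sees the ray r / f radians off the axis. A picture is of the moment at which its call begins: read the wrist's pose just before it. camera_info takes no time and is no camera call.
- env.job_done(): hands the job in; it is judged then, once.
Trained networks look in the newest picture that a camera, given by its name, has taken for a name from the list of things; names that differ only in an ending like _2 or _b are one class to them, and where a whole thing is asked for, a point or a joint stands for the part that bears it (a point fixed in the world has none). Each returns a list of dicts, best first, with "conf" (0 to 1); they miss things now and then, are a little off and sometimes report something else, mostly with a low value. They report only what shows in the picture. A call takes as long as a camera call. They do not tell look-alikes from the thing itself.
- optics.silhouettes(camera, name): "mask" (420x560 bool, what is visible of it) and "at" ([column, row] in pixels, amid what is visible of it).
- optics.place_of(camera, name): "at" ([column, row] in pixels: a listed point, or the origin of a listed thing).
The state is a dict: "time_s": time; "qpos": joint angles; "qvel": joint speeds; "effort": joint torques, N m; "ee_pos": TCP position; "ee_rot": TCP orientation; "force": force on the tool from outside, world axes, zero at the start; "torque": the same for the moment, N m; "gripper_width": finger opening in mm; "gripper_force": force on a finger pad.
Only numpy, scipy, OpenCV 4.12 (cv2) and the standard library are available. Lean on these libraries where they do the work, as an engineer would, in place of code of your own. Each camera call takes 0.05 s, during which the arm holds its last target. There are 200 camera calls.

## Working session

There is one attempt and no reset: what is moved stays moved. The work goes in short steps, Python scripts to look and compute and a tool call to move; the robot and the scene stay as the last step left them, time stands still between calls to the robot, and variables do not carry over. Pictures are saved under pics/ and viewed, at most 10 in all, crops included, and the job is handed in when it is done.

Besides the shell and the picture viewer there is one more tool, called after "Call:" in YAML: its name, and indented under it one key for each argument. send_rows: Moves the arm, as the interface text tells. Its arguments: {"type":"object","properties":{"targets":{"type":"array"},"grip_force":{"type":"number"}},"required":["targets"]}

```bash
mkdir -p pics; cat > h.py <<'E'
import numpy as np, cv2
from workcell import env, optics
def grab(c):
    p,d=optics.grab_frame(c); return p,d
def world(c,u,v,z):
    """3D from depth z along axis"""
    i=optics.camera_info(c);K=np.array(i["camera_matrix"]);R=np.array(i["R"]);t=np.array(i["t"])
    u=np.asarray(u,float);v=np.asarray(v,float);z=np.asarray(z,float)
    X=np.stack([(u-K[0,2])/K[0,0]*z,(v-K[1,2])/K[1,1]*z,z],-1)
    return (X-t)@R
def onplane(c,u,v,h):
    i=optics.camera_info(c);R=np.array(i["R"]);t=np.array(i["t"])
    o=-R.T@t; p=world(c,u,v,1.0); d=p-o
    return o+d*(h-o[2])/d[2]
def save(n,p): cv2.imwrite('pics/'+n,cv2.cvtColor(p,cv2.COLOR_RGB2BGR))
E
python3 - <<'E'
from h import *
s=env.state();print(s["time_s"],s["ee_pos"],s["ee_rot"],env.grasp_offset)
pt,dt=grab("top");ps,ds=grab("side")
save('top.png',pt);save('side.png',ps)
for c,d in(("top",dt),("side",ds)):
    for n in["carton","scanner","window","wake_key_top","tray","display","dark_carton","dropper"]:
        for r in optics.place_of(c,n)[:3]:
            print(c,n,np.round(r["at"]),round(r["conf"],2))
E
```

```text
0.0 [ 208.18036297 -535.3905388   182.83893581] [-1.79899957e+02 -3.36301043e-03  2.12472536e+01] 18.8
top carton [196. 265.] 0.98
top carton [185. 203.] 0.85
top carton [149. 262.] 0.71
top scanner [401. 181.] 0.7
top scanner [401. 171.] 0.5
top window [401. 173.] 0.88
top wake_key_top [416. 194.] 0.59
top wake_key_top [401. 172.] 0.37
top tray [176. 189.] 0.96
top display [292. 213.] 0.96
top dark_carton [163. 164.] 0.86
top dropper [275. 181.] 0.58
side carton [225. 350.] 0.7
side carton [265. 310.] 0.69
side scanner [312. 193.] 0.98
side window [310. 183.] 0.79
side wake_key_top [328. 181.] 0.43
side tray [190. 290.] 0.59
side display [284. 236.] 0.64
side dark_carton [156. 281.] 0.96
side dropper [255. 217.] 0.6
```

View pics/top.png

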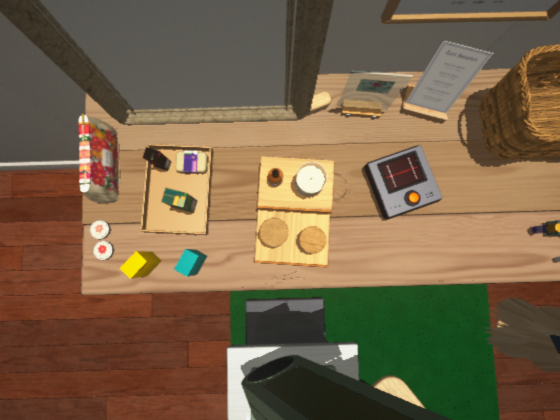

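View pics/side.png

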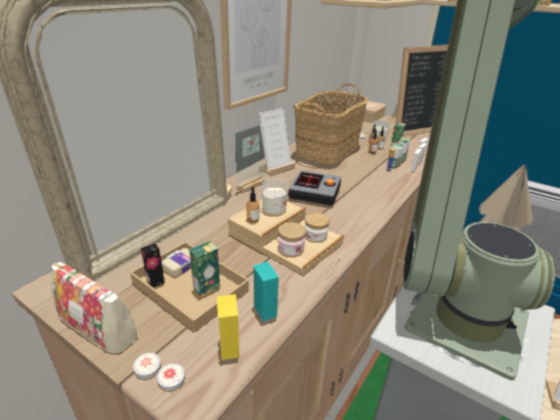

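The top view shows the candidates: green carton with flowers at (180,200) in the tray, turquoise at (190,262), yellow at (139,264). I choose the green one in the tray. The scanner is at (403,181), with its key at (414,198) and its window at (404,172).

```bash
python3 - <<'E'
from h import *
pt,dt=grab("top")
i=optics.camera_info("top");print(np.round(i["camera_matrix"],1).tolist(),np.round(i["R"],3).tolist(),np.round(i["t"]).tolist())
V,U=np.mgrid[:420,:560];W=world("top",U,V,dt);Z=W[...,2]
hsv=cv2.cvtColor(pt,cv2.COLOR_RGB2HSV)
def rect(m,n):
    P=W[m][:,:2].astype(np.float32);r=cv2.minAreaRect(P);print(n,m.sum(),np.round(r[0]),np.round(r[1]),round(r[2],1),"z",np.median(W[m][:,2]),"med",np.median(P,0))
box=lambda a,b,c,d:(U>=a)&(U<b)&(V>=c)&(V<d)
c=box(155,205,182,220)
print("carton z",np.percentile(Z[c],[5,50,99]))
rect(c&(Z>105),"carton top")
rect(box(160,220,145,215)&(Z>60),"tall in tray") 
rect(box(138,172,140,175)&(Z>90),"dark")
m=box(360,445,140,220)&(Z>38)&(Z<62);rect(m,"scanner")
H=hsv
k=box(395,430,180,215)&(H[...,0]>5)&(H[...,0]<25)&(H[...,1]>170)&(H[...,2]>150)&(Z>45);rect(k,"key")
rect(box(255,340,150,270)&(Z>15)&(Z<200),"display")
for n,b in(("dropper",(262,290,162,190)),("candle",(290,330,160,198))):
    mm=box(*b);print(n,np.percentile(Z[mm],[50,99.5]))
rect(box(262,290,160,190)&(Z>110),"dropper"); rect(box(290,330,160,198)&(Z>100),"candle")
for n,u,v,h in(("win",401,173,45),("key",416,194,56)):print(n,onplane("top",u,v,h))
for n in("window","wake_key_top"):print(n,[(np.round(onplane("top",*r["at"],45 if n=="window" else 56)),r["conf"]) for r in optics.place_of("top",n)])
for n in ["carton","window","scanner"]:
  for r in optics.silhouettes("top",n)[:3]:
    print(n,r["at"],r["conf"]); rect(r["mask"]&(Z>(105 if n=="carton" else 35)),n) if (r["mask"]&(Z>(105 if n=="carton" else 35))).sum()>5 else 0
cr=cv2.resize(pt[135:240,130:215],None,fx=4,fy=4,interpolation=cv2.INTER_CUBIC)
cs=cv2.resize(pt[140:225,360:450],None,fx=4,fy=4,interpolation=cv2.INTER_CUBIC)
o=np.zeros((420,700,3),np.uint8);o[:420,:340]=cr;o[:340,340:]=cs;save('crop.png',o)
E
```

```text
[[380.3, 0.0, 274.1], [0.0, 380.3, 208.3], [0.0, 0.0, 1.0]] [[-0.028, -1.0, -0.005], [-0.992, 0.029, -0.12], [0.12, 0.002, -0.993]] [48.0, 483.0, 908.0]
carton z [  1.4086261    4.88689362 118.83610284]
carton top 373 [454. 153.] [289.  41.] 63.7 z 116.20733520127007 med [504.2092  255.82863]
tall in tray 531 [465. 191.] [360.  81.] 46.9 z 115.31104770362683 med [504.22238 254.46428]
dark 197 [504. 176.] [389.  35.] 52.5 z 103.31844344652632 med [607.9981 312.5113]
scanner 3317 [ 542. -287.] [144. 144.] 17.8 z 44.02092651457712 med [ 540.4022 -286.398 ]
key 80 [ 433. -144.] [ 23. 373.] 22.7 z 54.78190968164698 med [ 498.59543 -301.10187]
display 7843 [475. -15.] [180. 260.] 84.8 z 53.53381453792087 med [475.78058 -14.87143]
dropper [ 54.5577089  154.63579006]
candle [102.98527762 133.7969731 ]
dropper 66 [466.  32.] [ 18. 189.] 87.1 z 132.61962199085337 med [549.14307   28.582645]
candle 836 [468. -31.] [ 69. 220.] 74.2 z 105.75478145370099 med [542.526   -52.40609]
win [ 560.47555436 -278.79939151   45.        ]
key [ 505.86017754 -307.48230545   56.        ]
window [(array([ 565., -283.,   45.]), 0.7)]
wake_key_top [(array([ 497., -301.,   56.]), 0.43)]
carton [188.6, 265.0] 0.89
carton 376 [352. 145.] [221.  57.] 85.5 z 112.29557809742238 med [359.28955 230.64828]
carton [139.1, 262.3] 0.77
carton 391 [377. 207.] [ 57. 345.] 7.5 z 112.1237739232028 med [357.71127 347.4731 ]
carton [177.6, 197.8] 0.76
carton 356 [505. 257.] [52. 34.] 74.7 z 116.2054051443657 med [504.19446 255.71002]
window [403.9, 180.2] 0.89
window 3423 [ 499. -152.] [146. 429.] 17.5 z 43.95820724782757 med [ 539.2112 -285.029 ]
scanner [402.7, 176.2] 0.85
scanner 3411 [ 499. -152.] [146. 428.] 17.5 z 43.96321356835977 med [ 538.93414 -284.89832]
scanner [157.1, 158.8] 0.64
scanner 293 [502. 175.] [385.  33.] 52.3 z 100.83872148968217 med [604.5408 306.4299]
```

View pics/crop.png

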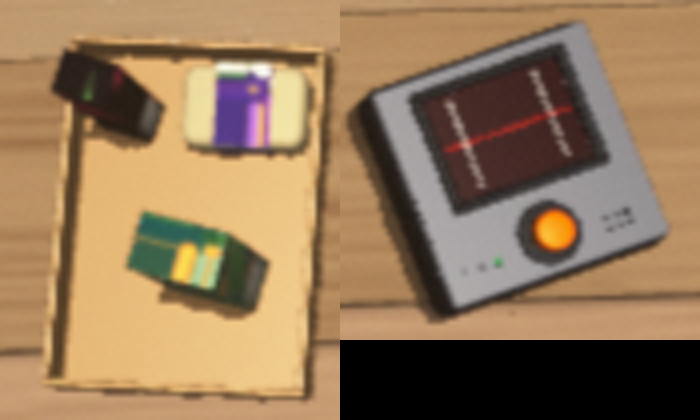

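The crop confirms the choice: the dark green carton with orange flowers stands in the tray (crop ~(190,255)), with its 52 mm side at about 75°. The scanner rectangle, key and window agree: key ≈ (498,-301), window ≈ (563,-280), scanner x axis at 17.8°. Next I shut the fingers and move over the key.

Call:
send_rows:
  targets:
    - [[0, 0, 0, 0.121, 0.098, -0.035, 1], [0, 0, 0, 0.121, 0.098, -0.035, 1], [0, 0, 0, 0.121, 0.098, -0.035, 1], [0, 0, 0, 0.121, 0.098, -0.035, 1], [0, 0, 0, 0.121, 0.098, -0.035, 1], [0, 0, 0, 0.121, 0.098, -0.035, 1], [0, 0, 0, 0.121, 0.098, -0.035, 1], [0, 0, 0, 0.121, 0.098, -0.035, 1], [0, 0, 0, 0.121, 0.098, -0.035, 1], [0, 0, 0, 0.121, 0.098, -0.035, 1], [0, 0, 0, 0.121, 0.098, -0.035, 1], [0, 0, 0, 0.121, 0.098, -0.035, 1]]
  grip_force: 20

```text
time_s: 2.4
ee_pos: [499.7, -299.9, 99.5]
ee_rot: [180.0, -0.0, 21.3]
force: [0.2, 1.0, -0.2]
gripper_width: 0.7
gripper_force: 0.0
```

```bash
cat >> h.py <<'E'
from scipy.spatial.transform import Rotation as Ro
def wristplane(u,v,h,s):
    """world points on plane z=h seen by the wrist fisheye at state s"""
    i=optics.camera_info("wrist");K=np.array(i["camera_matrix"]);M=np.array(i["mount"])
    a=(u-K[0,2])/K[0,0];b=(v-K[1,2])/K[1,1];r=np.hypot(a,b)+1e-12
    d=np.array([np.sin(r)*a/r,np.sin(r)*b/r,np.cos(r)])
    R=Ro.from_euler('xyz',s["ee_rot"],degrees=True).as_matrix()
    o=R@M[:3,3]+s["ee_pos"];d=R@M[:3,:3]@d
    return o+d*(h-o[2])/d[2]
E
python3 - <<'E'
from h import *
s=env.state();p,d=grab("wrist");save('w1.png',p)
i=optics.camera_info("wrist");print(np.round(i["mount"],2).tolist(),np.round(i["camera_matrix"][0],1))
for n,h in(("window",45),("wake_key_top",56),("scanner",0)):
    for r in optics.place_of("wrist",n)[:2]:print(n,np.round(r["at"]),round(r["conf"],2),np.round(wristplane(*r["at"],h,s),1))
E
```

```text
[[0.0, -0.97, -0.24, 68.73], [1.0, 0.0, 0.0, 0.3], [-0.0, -0.24, 0.97, -201.67], [0.0, 0.0, 0.0, 1.0]] [325.2   0.  277.6]
window [288. 130.] 0.82 [ 566.5 -283.3   45. ]
wake_key_top [276. 224.] 0.81 [ 495.5 -300.8   56. ]
scanner [282. 156.] 0.66 [ 542.6 -288.4    0. ]
```

View pics/w1.png

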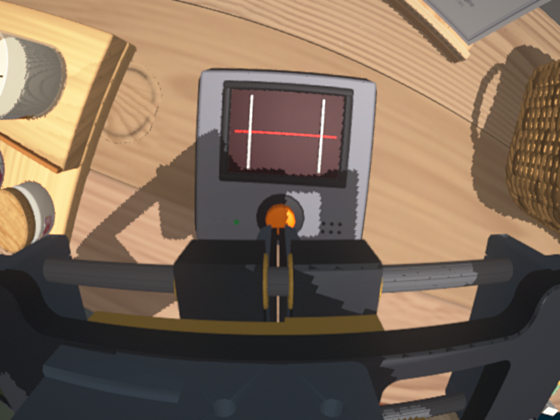

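The wrist view shows the key at (278,217) under the finger tips and the window centre near (287,133), which agrees with the top-camera values. I press the key now.

Call:
send_rows:
  targets:
    - [[0, 0, 0, -0.008, -0.006, -0.1, 1], [0, 0, 0, 0, 0, -0.1, 1], [0, 0, 0, 0, 0, -0.02, 1], [0, 0, 0, 0, 0, -0.01, 1], [0, 0, 0, 0, 0, -0.01, 1], [0, 0, 0, 0, 0, -0.005, 1], [0, 0, 0, 0, 0, -0.005, 1], [0, 0, 0, 0, 0, 0, 1], [0, 0, 0, 0, 0, 0, 1]]

```text
time_s: 3.5
ee_pos: [497.3, -302.0, 49.9]
ee_rot: [180.0, -0.0, 21.3]
force: [0.3, 0.2, 0.9]
gripper_width: 0.5
gripper_force: 0.0
```

Only about 1 N, so the key isn't down yet. I go lower in small steps.

Call:
send_rows:
  targets:
    - [[0, 0, 0, 0, 0, -0.005, 1], [0, 0, 0, 0, 0, -0.005, 1], [0, 0, 0, 0, 0, 0, 1]]

```text
time_s: 3.8
ee_pos: [497.1, -301.8, 47.5]
ee_rot: [-180.0, 0.0, 21.2]
force: [-0.2, -0.8, 0.0]
gripper_width: 0.5
gripper_force: 0.0
```

```bash
python3 - <<'E'
from h import *
s=env.state();p,d=grab("wrist")
save('w2.png',cv2.resize(p[60:270,180:400],None,fx=2.7,fy=2.7,interpolation=cv2.INTER_CUBIC))
i=optics.camera_info("wrist");M=np.array(i["mount"]);K=np.array(i["camera_matrix"])
for z in(0,-19):
    c=np.linalg.inv(M)@[0,0,z,1];r=np.hypot(c[0],c[1]);th=np.arctan2(r,c[2]);print("tcp px",z,K[0,2]+K[0,0]*th*c[0]/r,K[1,2]+K[1,1]*th*c[1]/r)
for n,h in(("window",45),("wake_key_top",56)):
    for r in optics.place_of("wrist",n)[:2]:print(n,np.round(r["at"]),round(r["conf"],2),np.round(wristplane(*r["at"],h,s),1))
hsv=cv2.cvtColor(p,cv2.COLOR_RGB2HSV);o=(hsv[...,0]>5)&(hsv[...,0]<22)&(hsv[...,1]>200)&(hsv[...,2]>180)
ys,xs=np.nonzero(o[150:260,240:330]);print(len(xs),xs.min()+240,xs.max()+240,ys.min()+150,ys.max()+150)
E
```

```text
tcp px 0 276.8706483095518 236.38627086192233
tcp px -19 276.8105201789192 246.59985462276026
window [289. 127.] 0.58 [ 565.5 -282.9   45. ]
wake_key_top [277. 243.] 0.53 [ 495.9 -302.7   56. ]
40 273 283 223 226
```

View pics/w2.png

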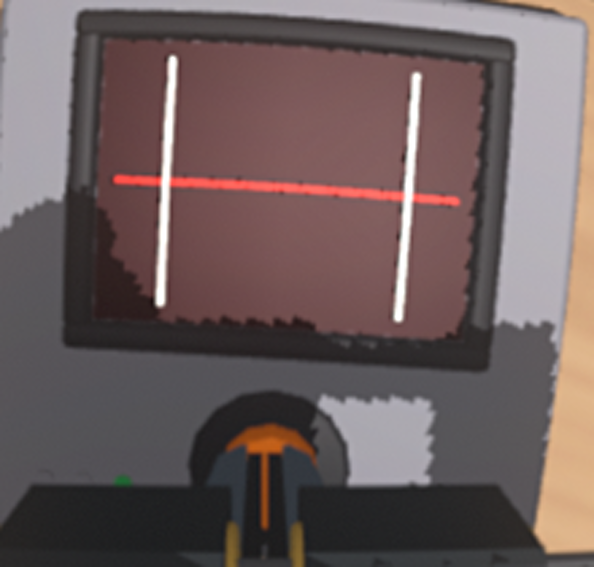

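```bash
python3 - <<'E'
from h import *
s=env.state();p,d=grab("wrist");print(s["force"],s["effort"])
i=optics.camera_info("wrist");K=np.array(i["camera_matrix"]);M=np.array(i["mount"]);R=Ro.from_euler('xyz',s["ee_rot"],degrees=True).as_matrix()
def wp(u,v):
    a=(u-K[0,2])/K[0,0];b=(v-K[1,2])/K[1,1];r=np.hypot(a,b)
    D=np.array([np.sin(r)*a/r,np.sin(r)*b/r,np.cos(r)]);X=D/D[2]*d[v,u]
    T=M[:3,:3]@X+M[:3,3]; return np.round(T,1),np.round(R@T+s["ee_pos"],1),p[v,u]
for u,v in((277,222),(277,224),(277,226),(277,230),(277,236),(270,230),(285,230),(268,235),(277,217),(250,225),(257,200),(330,215)):print(u,v,*wp(u,v))
pp,dd=grab("side");save('side2.png',cv2.resize(pp[150:230,260:380],None,fx=5,fy=5,interpolation=cv2.INTER_CUBIC))
E
```

```text
[ 0.07917279 -0.00681039  0.3665    ] [ 3.79674544e-03 -4.42190194e+01 -1.95142204e+01  6.82672975e-02
 -1.43896855e-02 -6.74562989e-05]
277 222 [12.5  0.1 -9.3] [ 508.9 -297.4   57. ] [164  79  21]
277 224 [ 11.5   0.1 -10.3] [ 508.  -297.8   57.9] [192  95  26]
277 226 [ 9.8  0.1 -8.8] [ 506.3 -298.4   56.4] [189  93  24]
277 230 [ 7.3  0.1 -9.1] [ 504.  -299.4   56.7] [139  72  27]
277 236 [ 3.4  0.1 -9.1] [ 500.3 -300.8   56.8] [138  70  26]
270 230 [ 17.9  -3.5 -42.5] [ 512.6 -292.2   90.2] [53 55 61]
285 230 [ 17.8   4.2 -42. ] [ 515.3 -299.4   89.7] [49 53 60]
268 235 [ 17.8  -4.3 -50.1] [ 512.2 -291.5   97.7] [52 57 63]
277 217 [12.6  0.1  2. ] [ 509.  -297.4   45.7] [80 46 33]
250 225 [  7.  -17.7   2.4] [ 497.3 -282.9   45.3] [75 74 77]
257 200 [ 23.5 -12.9   3.7] [ 514.4 -281.4   44. ] [85 84 89]
330 215 [13.7 34.9  3.1] [ 522.6 -329.5   44.6] [171 168 175]
```

View pics/side2.png

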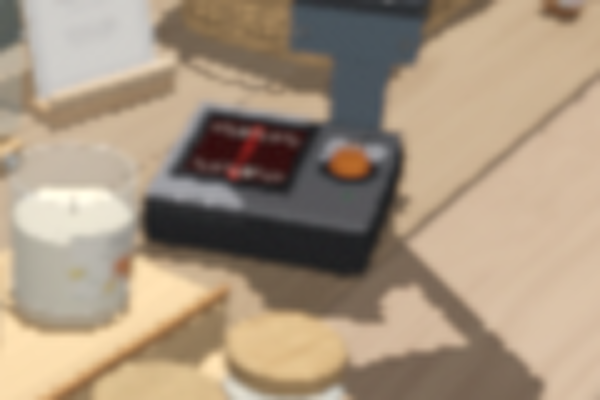

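The side crop shows the finger tip hovering above the key at about (355,130), with the key at (350,160) still up. The real tips sit higher than the TCP, so I measure where they end.

```bash
python3 - <<'E'
from h import *
s=env.state();p,d=grab("wrist")
i=optics.camera_info("wrist");K=np.array(i["camera_matrix"]);M=np.array(i["mount"])
for u in(266,269,272,274,281,284,287):
    out=[]
    for v in range(216,250,2):
        a=(u-K[0,2])/K[0,0];b=(v-K[1,2])/K[1,1];r=np.hypot(a,b)
        D=np.array([np.sin(r)*a/r,np.sin(r)*b/r,np.cos(r)]);T=M[:3,:3]@(D/D[2]*d[v,u])+M[:3,3];out.append((v,*[int(x) for x in np.round(T)]))
    print(u,*out)
E
```

```text
266 (216, 14, -7, 1) (218, 12, -7, 0) (220, 11, -7, 1) (222, 9, -7, 2) (224, 10, -7, -4) (226, 18, -6, -35) (228, 18, -6, -38) (230, 18, -6, -41) (232, 18, -5, -45) (234, 18, -5, -48) (236, 18, -5, -51) (238, 18, -5, -54) (240, 18, -5, -58) (242, 18, -5, -60) (244, 18, -5, -63) (246, 18, -5, -66) (248, 17, -5, -67)
269 (216, 13, -5, 2) (218, 13, -5, 0) (220, 11, -5, 0) (222, 12, -5, -6) (224, 18, -4, -31) (226, 18, -4, -35) (228, 18, -4, -38) (230, 18, -4, -43) (232, 18, -4, -45) (234, 18, -4, -48) (236, 17, -4, -50) (238, 18, -4, -55) (240, 18, -4, -57) (242, 18, -4, -60) (244, 17, -3, -62) (246, 17, -3, -65) (248, 18, -3, -68)
272 (216, 14, -3, 1) (218, 12, -3, 0) (220, 12, -3, -4) (222, 12, -3, -7) (224, 11, -3, -7) (226, 10, -3, -10) (228, 16, -3, -34) (230, 16, -3, -37) (232, 16, -2, -40) (234, 16, -2, -44) (236, 16, -2, -47) (238, 16, -2, -50) (240, 16, -2, -52) (242, 16, -2, -56) (244, 16, -2, -59) (246, 16, -2, -61) (248, 16, -2, -63)
274 (216, 13, -2, 2) (218, 12, -2, 0) (220, 12, -2, -5) (222, 12, -2, -8) (224, 11, -2, -8) (226, 10, -2, -9) (228, 16, -2, -34) (230, 16, -1, 
[... 386 characters left out ...]
9) (240, 16, 2, -52) (242, 16, 2, -56) (244, 16, 2, -58) (246, 16, 2, -62) (248, 16, 2, -64)
284 (216, 13, 5, 2) (218, 12, 5, 0) (220, 13, 4, -6) (222, 12, 4, -8) (224, 18, 4, -30) (226, 17, 4, -32) (228, 16, 4, -32) (230, 14, 4, -32) (232, 16, 4, -41) (234, 16, 4, -44) (236, 16, 4, -47) (238, 17, 4, -51) (240, 16, 4, -52) (242, 16, 3, -55) (244, 16, 3, -58) (246, 16, 3, -61) (248, 16, 3, -64)
287 (216, 14, 7, 1) (218, 12, 7, 1) (220, 12, 6, -2) (222, 12, 6, -6) (224, 18, 6, -31) (226, 18, 5, -35) (228, 18, 5, -39) (230, 18, 5, -41) (232, 18, 5, -45) (234, 18, 5, -49) (236, 18, 5, -52) (238, 18, 5, -54) (240, 18, 5, -57) (242, 18, 5, -60) (244, 18, 5, -63) (246, 18, 5, -65) (248, 17, 5, -67)
```

Depth puts the shut tips about 30 mm behind the stated TCP, at z≈78 now. I lower carefully and use contact force as the truth.

Call:
send_rows:
  targets:
    - [[0, 0, 0, 0, 0, -0.02, 1], [0, 0, 0, 0, 0, -0.02, 1], [0, 0, 0, 0, 0, -0.02, 1], [0, 0, 0, 0, 0, -0.01, 1], [0, 0, 0, 0, 0, -0.01, 1], [0, 0, 0, 0, 0, -0.01, 1], [0, 0, 0, 0, 0, 0, 1]]

```text
time_s: 4.8
ee_pos: [497.0, -301.8, 29.4]
ee_rot: [-180.0, 0.0, 21.2]
force: [-0.6, -0.2, -0.2]
gripper_width: 0.5
gripper_force: 0.0
```

Call:
send_rows:
  targets:
    - [[0, 0, 0, 0, 0, -0.01, 1], [0, 0, 0, 0, 0, -0.01, 1], [0, 0, 0, 0, 0, -0.005, 1], [0, 0, 0, 0, 0, 0, 1]]

```text
time_s: 5.2
ee_pos: [497.3, -302.0, 24.8]
ee_rot: [180.0, -0.0, 21.2]
force: [-0.4, -0.1, 1.4]
gripper_width: 0.5
gripper_force: 1.0
```

Call:
send_rows:
  targets:
    - [[0, 0, 0, 0, 0, -0.005, 1], [0, 0, 0, 0, 0, -0.005, 1], [0, 0, 0, 0, 0, -0.005, 1], [0, 0, 0, 0, 0, 0, 1]]

```text
time_s: 5.6
ee_pos: [497.3, -302.0, 21.8]
ee_rot: [180.0, -0.0, 21.2]
force: [0.2, 0.7, 4.9]
gripper_width: 0.1
gripper_force: 1.9
```

Call:
send_rows:
  targets:
    - [[0, 0, 0, 0, 0, -0.005, 1], [0, 0, 0, 0, 0, -0.0025, 1], [0, 0, 0, 0, 0, 0, 1]]

```text
time_s: 5.9
ee_pos: [497.3, -302.0, 20.3]
ee_rot: [180.0, -0.0, 21.2]
force: [-0.4, 0.3, 4.1]
gripper_width: 0.9
gripper_force: 2.3
```

Call:
send_rows:
  targets:
    - [[0, 0, 0, 0, 0, -0.005, 1], [0, 0, 0, 0, 0, 0, 1]]

```text
time_s: 6.1
ee_pos: [497.3, -302.1, 19.9]
ee_rot: [180.0, -0.0, 21.2]
force: [-2.4, 0.9, 8.0]
gripper_width: 0.2
gripper_force: 4.3
```

The key has bottomed out: 8 N, and the arm has stopped moving. I press slightly more, then lift away, opening and turning on the way.

Call:
send_rows:
  targets:
    - [[0, 0, 0, 0, 0, -0.005, 1], [0, 0, 0, 0, 0, 0, 1], [0, 0, 0, 0, 0, 0.05, 1], [0, 0, 0, 0, 0, 0.05, 1], [0, 0, 0, 0, 0, 0.1, 1], [0, 0, 0, 0, 0, 0.1, 1], [0, 0, 0.05, 0, 0, 0.1, -1], [0, 0, 0.05, 0, 0, 0.1, -1], [0, 0, 0.05, 0, 0, 0.1, -1], [0, 0, 0.05, 0, 0, 0.1, -1], [0, 0, 0.05, 0, 0, 0.1, -1], [0, 0, 0.05, 0, 0, 0.1, -1]]

```text
time_s: 7.3
ee_pos: [496.7, -301.7, 198.7]
ee_rot: [-179.9, 0.0, 48.4]
force: [-0.9, -0.4, -0.2]
gripper_width: 45.6
gripper_force: 0.0
```

Call:
send_rows:
  targets:
    - [[0, 0, 0.025, 0.003, 0.23, 0, -1], [0, 0, 0.025, 0.003, 0.23, 0, -1], [0, 0, 0.025, 0.003, 0.23, 0, -1], [0, 0, 0.025, 0.003, 0.23, 0, -1], [0, 0, 0.025, 0.003, 0.23, 0, -1], [0, 0, 0.025, 0.003, 0.23, 0, -1], [0, 0, 0.025, 0.003, 0.23, 0, -1], [0, 0, 0.025, 0.003, 0.23, 0, -1], [0, 0, 0.025, 0.003, 0.23, 0, -1], [0, 0, 0.025, 0.003, 0.23, 0, -1], [0, 0, 0.022, 0.003, 0.23, 0, -1], [0, 0, 0.022, 0.003, 0.23, 0, -1]]

```text
time_s: 8.5
ee_pos: [503.7, 251.8, 198.0]
ee_rot: [-180.0, 0.0, 74.8]
force: [1.2, -0.6, 1.1]
gripper_width: 91.0
gripper_force: 0.0
```

Next I check the carton pose from the wrist camera, and the open finger tips.

```bash
cat >> h.py <<'E'
def wristcloud(d,s):
    i=optics.camera_info("wrist");K=np.array(i["camera_matrix"]);M=np.array(i["mount"])
    V,U=np.mgrid[:420,:560];a=(U-K[0,2])/K[0,0];b=(V-K[1,2])/K[1,1];r=np.hypot(a,b)+1e-12
    c=np.cos(r);D=np.stack([np.sin(r)*a/r/c,np.sin(r)*b/r/c,np.ones_like(r)],-1)*d[...,None]
    T=D@M[:3,:3].T+M[:3,3];R=Ro.from_euler('xyz',s["ee_rot"],degrees=True).as_matrix()
    return T,T@R.T+s["ee_pos"]
E
python3 - <<'E'
from h import *
s=env.state();p,d=grab("wrist");save('w3.png',p)
T,W=wristcloud(d,s)
for r in optics.silhouettes("wrist","carton")[:2]:
    m=r["mask"];m2=m&(abs(W[...,2]-116)<5);print(r["at"],r["conf"],m.sum(),m2.sum())
    if m2.sum()>20:
        q=cv2.minAreaRect(W[m2][:,:2].astype(np.float32));print(np.round(q[0],1),np.round(q[1],1),round(q[2],1),np.median(W[m2][:,2]))
f=(d>0)&(abs(T[...,1])<62)&(abs(T[...,1])>40)&(T[...,0]<20)&(T[...,0]>-20)&(T[...,2]<0)
print("finger tool z max",np.percentile(T[f][:,2],[50,98,100]) if f.any() else None)
E
```

```text
[276.3, 191.4] 0.84 2487 2134
[506.6 257.3] [51.3 33.6] 74.2 116.91896490038751
[125.2, 146.3] 0.65 3354 1540
[359.1 348.5] [35.1 53. ] 45.6 112.74101108649373
finger tool z max [-108.06454203  -35.60902174  -30.02362431]
```

View pics/w3.png

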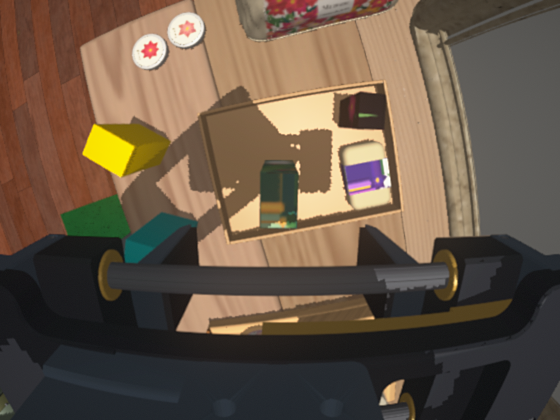

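The wrist view shows the green carton at (278,192), centre (506.5,257), angle 74.2°, with clear room for the fingers; the open tips are also 30 mm behind the TCP. I descend and grip.

Call:
send_rows:
  targets:
    - [[0, 0, 0, 0.012, 0.026, -0.1, -1], [0, 0, 0, 0, 0, -0.12, -1], [0, 0, 0, 0, 0, -0.12, -1], [0, 0, 0, 0, 0, -0.12, -1], [0, 0, 0, 0, 0, -0.1, -1], [0, 0, 0, 0, 0, -0.08, -1], [0, 0, 0, 0, 0, -0.06, -1], [0, 0, 0, 0, 0, -0.04, -1], [0, 0, 0, 0, 0, 0, -1]]
  grip_force: 20

```text
time_s: 9.5
ee_pos: [506.2, 254.7, 49.3]
ee_rot: [-179.9, 0.1, 74.7]
force: [0.1, 0.2, 0.3]
gripper_width: 91.3
gripper_force: 0.0
```

Call:
send_rows:
  targets:
    - [[0, 0, 0, 0, 0, 0, 1], [0, 0, 0, 0, 0, 0, 1], [0, 0, 0, 0, 0, 0, 1], [0, 0, 0, 0, 0, 0, 1], [0, 0, 0, 0, 0, 0, 1], [0, 0, 0, 0, 0, 0, 1], [0, 0, 0, 0, 0, 0, 1], [0, 0, 0, 0, 0, 0, 1]]
  grip_force: 20

```text
time_s: 10.3
ee_pos: [506.7, 255.2, 50.2]
ee_rot: [-180.0, 0.0, 74.7]
force: [-0.0, 1.2, 0.7]
gripper_width: 34.1
gripper_force: 20.0
```

Gripped at 34.1 mm with 20 N. Now I lift.

Call:
send_rows:
  targets:
    - [[0, 0, 0, 0, 0, 0.02, 1], [0, 0, 0, 0, 0, 0.04, 1], [0, 0, 0, 0, 0, 0.08, 1], [0, 0, 0, 0, 0, 0.1, 1], [0, 0, 0, 0, 0, 0.12, 1], [0, 0, 0, 0, 0, 0.12, 1], [0, 0, 0, 0, 0, 0.12, 1], [0, 0, 0, 0, 0, 0.12, 1], [0, 0, 0, 0, 0, 0.12, 1], [0, 0, 0, 0, 0, 0.09, 1], [0, 0, 0, 0, 0, 0.05, 1], [0, 0, 0, 0, 0, 0.02, 1]]

```text
time_s: 11.5
ee_pos: [507.0, 255.4, 251.4]
ee_rot: [179.9, -0.1, 74.7]
force: [0.4, 0.8, -1.6]
gripper_width: 34.0
gripper_force: 20.0
```

Call:
send_rows:
  targets:
    - [[0, 0, 0.016, 0.014, -0.05, 0, 1], [0, 0, 0.016, 0.014, -0.1, 0, 1], [0, 0, 0.016, 0.014, -0.15, 0, 1], [0, 0, 0.016, 0.014, -0.15, 0, 1], [0, 0, 0.016, 0.014, -0.15, 0, 1], [0, 0, 0.016, 0.014, -0.15, 0, 1], [0, 0, 0.016, 0.014, -0.15, 0, 1], [0, 0, 0.016, 0.014, -0.15, 0, 1], [0, 0, 0.016, 0.014, -0.15, 0, 1], [0, 0, 0.016, 0.014, -0.15, 0, 1], [0, 0, 0.016, 0.014, -0.15, 0, 1], [0, 0, 0.016, 0.014, -0.15, 0, 1]]

```text
time_s: 12.7
ee_pos: [539.7, -75.9, 249.1]
ee_rot: [-179.9, -0.0, 92.0]
force: [-0.9, 0.6, -0.5]
gripper_width: 33.8
gripper_force: 20.0
```

Call:
send_rows:
  targets:
    - [[0, 0, 0.02, 0.013, -0.15, 0, 1], [0, 0, 0.02, 0.013, -0.15, 0, 1], [0, 0, 0.02, 0.013, -0.15, 0, 1], [0, 0, 0.02, 0.013, -0.15, 0, 1], [0, 0, 0.02, 0.013, -0.15, 0, 1], [0, 0, 0.02, 0.013, -0.12, 0, 1], [0, 0, 0.02, 0.013, -0.08, 0, 1], [0, 0, 0.02, 0.013, -0.05, 0, 1], [0, 0, 0.02, 0.01, -0.03, 0, 1], [0, 0, 0, 0, 0, 0, 1], [0, 0, 0, 0, 0, 0, 1]]

```text
time_s: 13.8
ee_pos: [562.8, -280.4, 249.3]
ee_rot: [-179.9, -0.1, 108.1]
force: [-0.2, 0.2, -1.3]
gripper_width: 34.0
gripper_force: 20.0
```

Call:
send_rows:
  targets:
    - [[0, 0, 0, 0, 0, -0.05, 1], [0, 0, 0, 0, 0, -0.08, 1], [0, 0, 0, 0, 0, -0.1, 1], [0, 0, 0, 0, 0, -0.1, 1], [0, 0, 0, 0, 0, -0.08, 1], [0, 0, 0, 0, 0, -0.05, 1], [0, 0, 0, 0, 0, -0.04, 1], [0, 0, 0, 0, 0, 0, 1]]

```text
time_s: 14.6
ee_pos: [562.6, -280.2, 149.1]
ee_rot: [-179.9, -0.1, 108.2]
force: [0.3, 0.3, -1.2]
gripper_width: 34.1
gripper_force: 20.0
```

```bash
python3 - <<'E'
from h import *
s=env.state();print(s["ee_pos"],s["ee_rot"])
V,U=np.mgrid[:420,:560]
p,d=grab("side");W=world("side",U,V,d)
save('side3.png',cv2.resize(p[110:230,250:370],None,fx=5,fy=5,interpolation=cv2.INTER_CUBIC))
for r in optics.silhouettes("side","carton"):
    m=r["mask"]&(abs(W[...,0]-s["ee_pos"][0])<50)&(abs(W[...,1]-s["ee_pos"][1])<50)&(W[...,2]>60)
    if m.sum()>20:
        P=W[m];print(r["at"],r["conf"],m.sum(),"z",np.percentile(P[:,2],[0,2,50,98]))
        for lo in range(90,200,20):
            k=m&(W[...,2]>lo)&(W[...,2]<lo+20)
            if k.sum()>5:
                q=cv2.minAreaRect(W[k][:,:2].astype(np.float32));print(lo,k.sum(),np.round(q[0]),np.round(q[1]),round(q[2],1))
        v0=np.nonzero(m)[0].max();print("bottom row",v0,np.nonzero(m[v0])[0])
p,d=grab("wrist")
for n,h in(("window",45),("scanner",0)):
    for r in optics.place_of("wrist",n)[:1]:print(n,np.round(r["at"]),round(r["conf"],2),np.round(wristplane(*r["at"],h,s),1))
E
```

```text
[ 562.62425758 -280.23557353  149.10730404] [-1.79926605e+02 -8.20097041e-02  1.08194315e+02]
[308.4, 146.5] 0.93 506 z [102.13941258 105.90203733 165.20085494 214.56328061]
90 27 [ 558. -271.] [32. 47.] 16.4
110 81 [ 560. -274.] [34. 55.] 17.0
130 79 [ 548. -270.] [62. 29.] 72.5
150 86 [ 548. -265.] [53. 27.] 65.3
170 81 [ 551. -256.] [37. 15.] 34.7
190 81 [ 550. -254.] [38. 17.] 36.8
bottom row 167 [307 308 309 310 311 312 313]
scanner [255. 193.] 0.89 [ 539.6 -288.4    0. ]
```

View pics/side3.png

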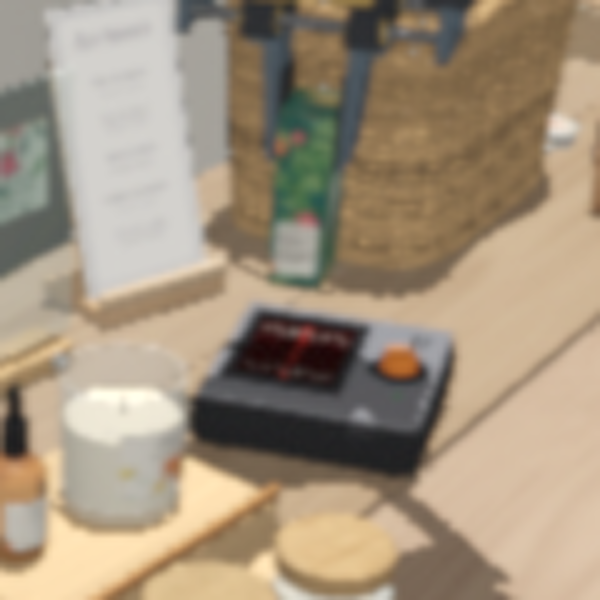

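The carton hangs upright at crop (303,190), with its base at about 103 mm over the window, in line with it. I make a small correction and go down to about 20 mm above the glass.

Call:
send_rows:
  targets:
    - [[0, 0, 0, 0.007, -0.012, -0.03, 1], [0, 0, 0, 0, 0, -0.04, 1], [0, 0, 0, 0, 0, -0.04, 1], [0, 0, 0, 0, 0, -0.035, 1], [0, 0, 0, 0, 0, -0.02, 1], [0, 0, 0, 0, 0, -0.015, 1], [0, 0, 0, 0, 0, -0.007, 1], [0, 0, 0, 0, 0, 0, 1], [0, 0, 0, 0, 0, 0, 1], [0, 0, 0, 0, 0, 0, 1]]

```text
time_s: 15.85
ee_pos: [564.8, -283.2, 113.1]
ee_rot: [180.0, 0.0, 108.2]
force: [-0.3, -0.2, -1.2]
gripper_width: 33.8
gripper_force: 20.0
```

```bash
python3 - <<'E'
from h import *
s=env.state();print(s["time_s"],s["ee_pos"],s["ee_rot"],s["force"])
V,U=np.mgrid[:420,:560]
p,d=grab("side");W=world("side",U,V,d)
save('side4.png',cv2.resize(p[110:230,250:370],None,fx=5,fy=5,interpolation=cv2.INTER_CUBIC))
m=optics.silhouettes("side","carton")
for r in m:
    k=r["mask"]&(abs(W[...,0]-563)<50)&(abs(W[...,1]+281)<50)&(W[...,2]>52)
    if k.sum()>20:
        v0=np.nonzero(k)[0].max();print(r["conf"],k.sum(),np.percentile(W[k][:,2],[0,2]),v0)
        for z in(60,75,90,110):
            q=k&(abs(W[...,2]-z)<9);P=W[q][:,:2]-[563.5,-281]
            c,sn=np.cos(np.radians(17.8)),np.sin(np.radians(17.8));L=P@np.array([[c,-sn],[sn,c]])
            print(z,q.sum(),"scan x",np.percentile(L[:,0],[2,50,98]).round(1),"y",np.percentile(L[:,1],[2,50,98]).round(1))
pw,dw=grab("wrist");T,WW=wristcloud(dw,s)
hs=cv2.cvtColor(pw,cv2.COLOR_RGB2HSV)
q=cv2.minAreaRect(WW[(abs(WW[...,2]-44)<3)&(hs[...,1]<70)&(abs(WW[...,0]-542)<90)&(abs(WW[...,1]+287)<90)][:,:2].astype(np.float32));print("plate",q)
E
```

```text
15.85 [ 564.75070127 -283.21974978  113.13283527] [1.79967015e+02 2.76730740e-02 1.08187369e+02] [-0.2682059  -0.22361143 -1.22056845]
0.96 428 [67.2919263  71.95663689] 176
60 3 scan x [-16.4 -16.2   6.6] y [-16.6  -1.6  21.9]
75 56 scan x [-16.8  -4.1  14.1] y [-14.4  25.2  29.7]
90 64 scan x [-16.7  -4.9  14.6] y [-22.3  25.3  30.2]
110 66 scan x [-16.8  -4.5  13.6] y [-15.6  25.   30.5]
plate ((538.6951904296875, -275.6896057128906), (142.16761779785156, 114.96317291259766), 18.115591049194336)
```

View pics/side4.png

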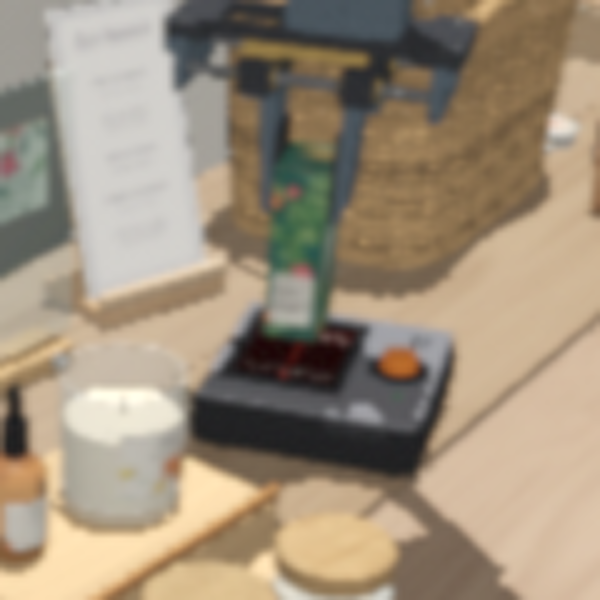

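The side crop shows the carton upright over the window at crop (297,335), with its faces within 1 mm of centre and its base about 21 mm above the glass. The key is up and the display untouched, so I hand it in.

```bash
python3 -c "
from workcell import env
print(env.job_done())"
```

```text
the job is handed in; nothing more can be done
None
```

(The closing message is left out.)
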